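Close the casting mould and hold it shut for clamping

TASK

Swing the lid of the grey case open until it rests on its stop, lift the upper mould half out of the case by its handle, fit it the right way round over the two dowels of the lower mould half, and press it down against the parting springs until the two halves meet. The springs push the mould apart again as soon as it is let go, so do not let go: finish with the gripper still holding the mould pressed shut so that I can fit the clamp, with the lid still open. Leave the other things on the desk where they are.

Things in the scene. Friction and masses are not known exactly. Their poses are not given: they have to be found in the camera images.
- lid (a joint): hinge of the case's lid: 0 closed, 1.92 rad when it rests on its stop, leaning back 20 degrees past upright. Released below about 1.7 rad it falls shut, beyond that it falls onto its stop and stays. Needs about 1.5 N at the pull tab to lift
- lid_handle (a point): grip point of the steel pull tab on the lid near its front edge: 16 mm thick along the hinge line, 18 mm the other way, 39 mm tall, round top; this point lies on its middle plane, 27 mm above the lid's top face. Gripped on its two flat sides (fingers closing along the hinge line) it can turn between the fingers as the lid swings. Lid 134 x 164 x 5 mm; its free edge is 20 mm beyond the tab
- lid_hinge (a point): point on the lid's hinge line at its middle, at the far top edge of the case (73 mm above the desk); the grip point of the tab lies 112 mm from the hinge line towards the front and 32 mm above it when closed. This frame turns with the lid: y is the hinge line, -x points to the lid's front edge, z out of the lid's top face
- case: grey steel case, 130 (x) x 160 (y) x 72 mm high, walls 4 mm, open on top under the lid, fixed to the desk; origin at the centre of its underside, x points from its front to the hinge side at the back, z up. A rubber bed inside has its top 10 mm above the origin; the upper mould half lies on it, handle up, anywhere within about 20 mm of the middle and turned up to 0.25 rad
- upper_half: upper mould half: aluminium plate 60 (x) x 100 (y) x 20 mm with a handle on top, 0.28 to 0.42 kg; origin at the centre of the underside (the parting face), z up. Two through holes take the dowels: 14 mm wide at x +18, y +35 mm and 10 mm wide at x -18, y -35 mm (about 1 mm of play all round a dowel)
- upper_handle (a point): grip point of the upper half's handle, a steel block 44 (x) x 16 (y) mm with flat sides that rises from the plate to 54 mm above the parting face; this point is in its middle, 44 mm above the parting face. Taken with the fingers closing along the upper half's y. Around its foot is a flange 50 x 32 mm, 4 mm high
- lower_half: lower mould half: aluminium block 60 (x) x 100 (y) mm with two round cavities, toe-clamped on a plywood board (84 x 130 x 10 mm) fixed to the desk; origin under the board's centre. Two steel dowels with tapered noses stand 20 mm out of its parting face: 12 mm thick at x +18, y +35 mm, 8 mm thick at x -18, y -35 mm. Two brass spring plungers, 10 mm thick, stand 6 mm out on the other diagonal
- lower_face (a point): centre of the lower half's parting face, 38 mm above the desk, axes as the lower half's. When the mould is closed the upper half's origin lies on this point and its x, y, z axes point the same way as the lower half's
- thick_dowel (a point): tip of the 12 mm dowel, 20 mm above the parting face
- thin_dowel (a point): tip of the 8 mm dowel, 20 mm above the parting face
- plunger_a (a joint): travel of the spring plunger at x -18, y +35 mm of the lower half: 0 up, 0.006 m when the halves meet there. 4 N to start it, 7 N at 6 mm: the pair carries the upper half's weight 6 mm open, and needs some 10 to 12 N of push on the handle to close
- plunger_b (a joint): the same for the plunger at x +18, y -35 mm of the lower half
- bar_clamp: bystander: steel bar clamp, 165 mm bar, lying flat in front of the case, 22 mm high; origin under the middle of the bar
- pigment_a: bystander: small pot of pigment with white lid, 41 mm wide, 50 mm high; origin under its centre
- pigment_c: bystander: small pot of pigment with black lid, 41 mm wide, 46 mm high; origin under its centre
- tin_teal: bystander: low teal pot with grey lid, 41 mm wide, 30 mm high; origin under its centre
- bottle_dark: bystander: dark bottle, 52 mm wide, 172 mm high; origin under its centre
- tweezers: bystander: steel tweezers, 125 mm long, 11 mm high; origin under the centre
- glue_box: bystander: flat carton 150 x 40 x 22 mm; origin under its centre
- wide_hole (a point): centre of the 14 mm hole's mouth in the upper half's parting face; sits over thick_dowel when closed
- narrow_hole (a point): centre of the 10 mm hole's mouth in the upper half's parting face; sits over thin_dowel when closed

How it is judged (in metres and radians):
On the way, in this order (a step that is already met when the one before it is completed fails the run):
1. the lid rests open on its stop (value of joint lid above 1.84 rad and contact force between upper_half and the fingers below 0.5 N), for 0.2 s.
2. the upper half hangs from the gripper, clear of the case (height (world z) of upper_half above 0.08 m and contact force between upper_half and the fingers above 1 N and contact force between upper_half and case below 0.2 N), for 0.1 s.
At the end, for the whole second after the job is handed in: The upper half sits level on its dowels (each hole within 3 mm), both plungers are in by over 4.5 of 6 mm, the gap is under 1.5 mm, over 10 N presses the halves together, the fingers are on the upper half and the lid is open (value of joint each of plunger_a, plunger_b above 0.0045 m and z of upper_half in the frame of lower_face below 0.0015 m and horizontal distance between wide_hole and thick_dowel below 0.003 m and horizontal distance between narrow_hole and thin_dowel below 0.003 m and angle between the z axis of upper_half and the z axis of lower_half, either way round below 0.03 rad and contact force between upper_half and lower_half above 10 N and contact force between the fingers and upper_half above 2 N and value of joint lid above 1.8 rad); the arm keeps its last pose, push and grip.
It fails at once if a bystander is shifted by more than 30 mm (distance of any of bar_clamp, pigment_a, pigment_c, tin_teal, bottle_dark, tweezers, glue_box from where it was at the start of the episode above 0.03 m).
It also fails if it takes over 51 s, if anything falls off the work surface, if the arm or the gripper's body presses on something with over 40 N, if the wrist force passes 120 N, or if a joint passes its speed limit or range.

ROBOT

A 6-joint arm with a two-finger parallel gripper is mounted at the origin on a cart in front of the work surface, level with it; the furniture and walls round the work are solid. World frame = base frame: x ahead of the robot, y to its left, z up, the work surface at z = 0. Lengths are in mm, angles in rad, forces in N, time in s.
With the tool pointing down it reaches from about 375 to 900 mm from the base axis. Payload 3.1 kg.
Tool frame: the origin (TCP) lies between the finger pads; the fingertips stand 25 mm ahead of it and the grasp point (between the pads) lies 6 mm ahead of it; z points along the fingers, y is the direction in which the jaws open and shut (so a half turn about z gives the same grasp; the last joint's range is limited). The gripper opens to 87 mm and grips with 3 to 60 N. Pads are 19 mm wide; open, the fingers measure 117 mm over their backs; the gripper's body (75 mm by 190 mm) begins 51 mm behind the grasp point.
Start: joints at [1.054, 0.527, 1.433, -0, 1.181, -0.178], TCP at [207.681, 589.462, 247.548] pointing down, gripper open.
Joint ranges: [-3.08, 3.08], [-0.75, 2.2], [0.22, 2.44], [-1.43, 4.57], [0, 2.65], [-2.85, 2.85]. Speed limits (rad/s): [2.79, 2.79, 3.14, 3.14, 3.14, 3.14].

INTERFACE

Orientations are given as a unit quaternion [x, y, z, w].
In Python, from plant import get_state, snapshot, job_done gives the robot as it stands.
- The arm moves only by the shell command python3 -m crank 'ROWS' [FORCE]. ROWS is JSON, a list of rows, each an object with "hand": the closure, from 0 (fully open) to 1 (shut); "xyz": the shift along the tool's x, y, z in m, a list of three; "delta_rot": the turn, a rotation vector about the tool's x, y, z in degrees, a list of three. In form: [{"hand": hand, "xyz": [tx, ty, tz], "delta_rot": [ax, ay, az]}, ...]. A call has 1 to 5 rows; each row shifts and turns the commanded pose from where the row before left it, along the tool's axes as they then stand; what a row does not reach is not made up. A row lasts 1/8 s, in which the tool goes at most 62.5 mm and 10.7 degrees, less where a joint would pass 70% of its speed; a pose out of reach is approached as far as the arm can. A call with a gripper value outside its range is refused whole. The fingers move at their own pace and stop on an object; FORCE is the grip in N (left out, the last holds). Time passes only in rows, so rows that do not move let the fingers close. It gives the time, the measured TCP pose, the force and the opening at its end, in the units of the state.
- get_state(): the state, without advancing time (a new reading comes with each control period).
- snapshot(name): name is "scene" or "top"; returns a dict with "pixels" (420x560x3 uint8, red, green, blue), "z_map" (420x560 float32, mm along the optical axis (not along the pixel's ray), 0 where there is no reading), "fx", "fy", "cx", "cy" (pixels), "distortion" ([k1, k2, p1, p2, k3] as OpenCV has them; the pictures are not rectified), "rvec" (rotation vector, rad) and "tvec" (3), from world to camera coordinates, as OpenCV has them. Camera axes: x right, y down, z forward; pixel columns grow to the right and rows downward; lengths in mm; the calibration is good to about 2 mm. A picture is of the moment at which its call begins.
- job_done(): hands the job in, once; it reports no verdict.
The state is a dict: "time": time; "joint_positions": joint angles; "qvel": joint speeds; "joint_efforts": joint torques, N m; "tool_pos": TCP position; "tcp_rot": TCP orientation; "wrist_force": force on the tool from outside, world axes, zero at the start; "wrist_torque": the same for the moment, N m; "width": opening from 0.0 (shut) to 1.0 (fully open).
Only numpy, scipy, OpenCV 4.12 (cv2) and the standard library are available. Lean on these libraries where they do the work, as an engineer would, in place of code of your own. Each camera call takes 0.05 s, during which the arm holds its last target.

## Working session

There is one attempt and no reset: what is moved stays moved. The work goes in short steps, Python scripts to look and compute and a shell command to move; the robot and the scene stay as the last step left them, time stands still between calls to the robot, and variables do not carry over. Pictures are saved under pics/ and viewed, and the job is handed in when it is done.

```bash
mkdir -p pics; ls; python3 - <<'E'
from plant import get_state, snapshot
import cv2,pickle
print(get_state())
for n in("scene","top"):
    s=snapshot(n); pickle.dump(s,open(f"{n}0.pkl","wb"))
    cv2.imwrite(f"pics/{n}0.png",s["pixels"][:,:,::-1])
    print({k:v for k,v in s.items() if k not in("pixels","z_map")})
E
```

```text
pics
{'time': 0.0, 'joint_positions': array([ 1.05350812e+00,  5.28451468e-01,  1.43389513e+00, -1.97708161e-05,
        1.18135694e+00, -1.78499074e-01]), 'qvel': array([ 0.00077311, -0.00157703,  0.00011841,  0.0003986 ,  0.00013153,
       -0.00023298]), 'joint_efforts': array([-4.79412174e-04, -4.40037131e+01, -1.76589310e+01,  6.31160033e-02,
        5.82033035e-02, -1.55275807e-04]), 'tool_pos': array([207.35759291, 588.89343086, 246.58286758]), 'tcp_rot': array([ 1.68581810e-01,  9.85687100e-01, -9.95328918e-04, -3.51225601e-04]), 'wrist_force': array([-0.12633611,  0.19928351,  0.37446659]), 'wrist_torque': array([-0.01330836, -0.03951506, -0.04541241]), 'width': 0.9990108114922254}
{'fx': 438.6471198967055, 'fy': 438.6471198967055, 'cx': 272.55452579543334, 'cy': 214.71426326889593, 'distortion': array([-0.05501579,  0.        ,  0.        ,  0.        ,  0.        ]), 'rvec': array([ 2.17899359, -1.03730803,  0.42619546]), 'tvec': array([-211.49249053,  440.86237671,  604.59720575])}
{'fx': 398.1657098509777, 'fy': 398.1657098509777, 'cx': 278.73401435118944, 'cy': 203.91334924167597, 'distortion': array([-0.10926265,  0.        ,  0.        ,  0.        ,  0.        ]), 'rvec': array([ 2.16395332, -2.10099673,  0.22444531]), 'tvec': array([141.67096641, 543.765451  , 953.58723886])}
```

View pics/scene0.png

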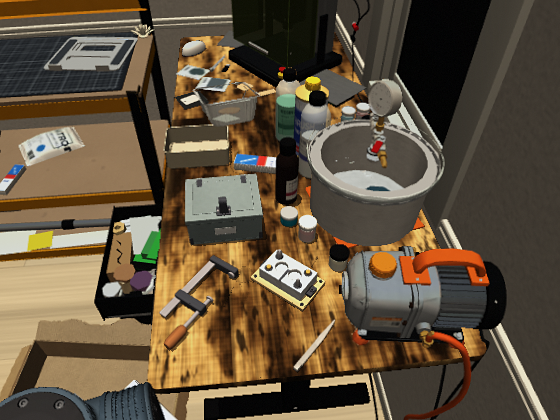

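View pics/top0.png

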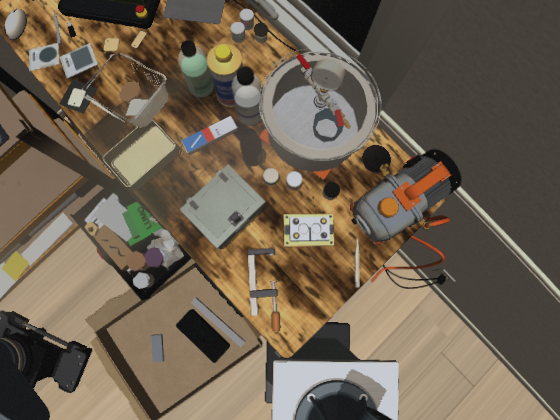

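The scene view shows the grey case at about (223,208), the lower half at (288,278) and the bar clamp at (200,295). In the top view the case is at (222,205), the tab near (236,217) and the lower half at (309,230). Next I'll take measurements.

```bash
cat > h.py <<'E'
import numpy as np,cv2,pickle
def KD(s): return np.array([[s["fx"],0,s["cx"]],[0,s["fy"],s["cy"]],[0,0,1.]]),np.array(s["distortion"],float)
def proj(s,P):
    K,D=KD(s); return cv2.projectPoints(np.array(P,float).reshape(-1,1,3),np.array(s["rvec"],float),np.array(s["tvec"],float),K,D)[0].reshape(-1,2)
def rays(s,uv):
    K,D=KD(s); n=cv2.undistortPoints(np.array(uv,float).reshape(-1,1,2),K,D).reshape(-1,2)
    R=cv2.Rodrigues(np.array(s["rvec"],float))[0]; d=np.c_[n,np.ones(len(n))]@R; o=-R.T@np.array(s["tvec"],float).ravel(); return o,d
def onplane(s,uv,z):
    o,d=rays(s,uv); return o+d*((z-o[2])/d[:,2])[:,None]
def cloud(s):
    h,w=s["z_map"].shape; u,v=np.meshgrid(np.arange(w),np.arange(h)); o,d=rays(s,np.c_[u.ravel(),v.ravel()])
    P=o+d*s["z_map"].reshape(-1,1); P[s["z_map"].ravel()==0]=np.nan; return P.reshape(h,w,3)
def load(n): return pickle.load(open(n+".pkl","rb"))
def snap(name,tag,crop=None,k=1):
    from plant import snapshot
    s=snapshot(name); pickle.dump(s,open(f"{name}{tag}.pkl","wb")); im=s["pixels"][:,:,::-1]
    if crop: a,b,c,d=crop; im=im[b:d,a:c]
    im=cv2.resize(np.ascontiguousarray(im),None,fx=k,fy=k,interpolation=cv2.INTER_NEAREST); cv2.imwrite(f"pics/{name}{tag}.png",im); return s
E
python3 - <<'E'
from h import *
np.set_printoptions(precision=1,suppress=True)
for n,pts in(("scene",[(223,208),(222,206),(288,278),(450,300),(100,400),(300,340)]),("top",[(236,217),(222,195),(309,230),(20,350),(260,290),(358,265),(270,176),(294,180),(331,190),(252,147),(210,135)])):
    s=load(n+"0"); C=cloud(s)
    for u,v in pts: print(n,u,v,C[v,u])
    print(proj(s,[[207,589,247],[0,0,0],[500,0,0],[500,200,0]]))
    im=s["pixels"][:,:,::-1]
    c=(170,160,330,320) if n=="scene" else (170,150,370,300)
    cv2.imwrite(f"pics/{n}z.png",cv2.resize(np.ascontiguousarray(im[c[1]:c[3],c[0]:c[2]]),None,fx=4 if n=="top" else 3.7,fy=4 if n=="top" else 3.7,interpolation=cv2.INTER_CUBIC))
E
```

```text
scene 223 208 [488.7 256.8  96. ]
scene 222 206 [486.  256.3 104.2]
scene 288 278 [465.3  65.9  41.2]
scene 450 300 [ 552.1 -207.1  122.1]
scene 100 400 [ 70.9   0.4 320.2]
scene 300 340 [391.2 -20.6   1.9]
[[-15.8 154. ]
 [124.6 523.1]
 [324.  296.1]
 [248.7 247.7]]
top 236 217 [492.6 257.8 114.8]
top 222 195 [551.  297.6  81.2]
top 309 230 [477.1  79.1  36.8]
top 20 350 [226.  559.1 419.6]
top 260 290 [324.3 198.   20.4]
top 358 265 [393.3 -51.7   9.4]
top 270 176 [616.5 182.   29. ]
top 294 180 [601.8 120.6  52.7]
top 331 190 [580.3  25.   46.6]
top 252 147 [657.4 226.2 137.1]
top 210 135 [727.  346.7  21.4]
[[ 56.6 344.8]
 [335.6 422.3]
 [337.6 223.9]
 [261.7 221.7]]
```

View pics/topz.png

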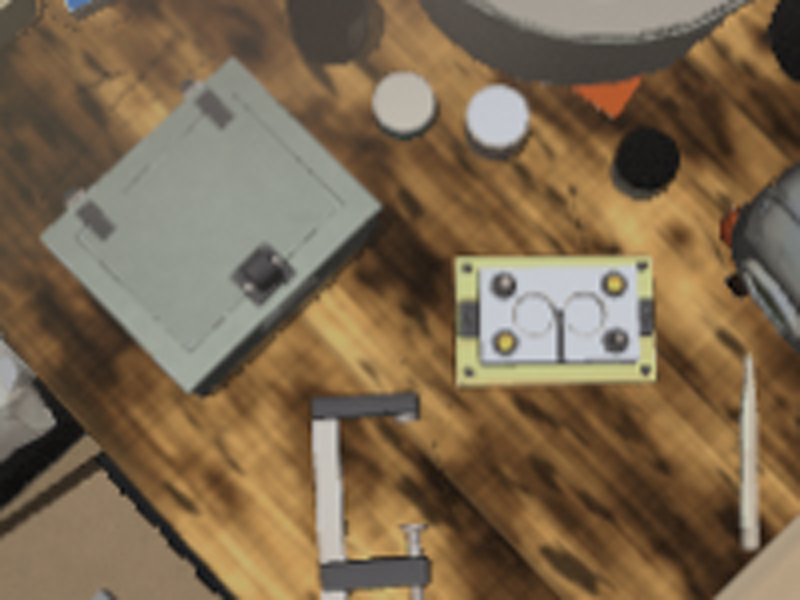

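View pics/scenez.png

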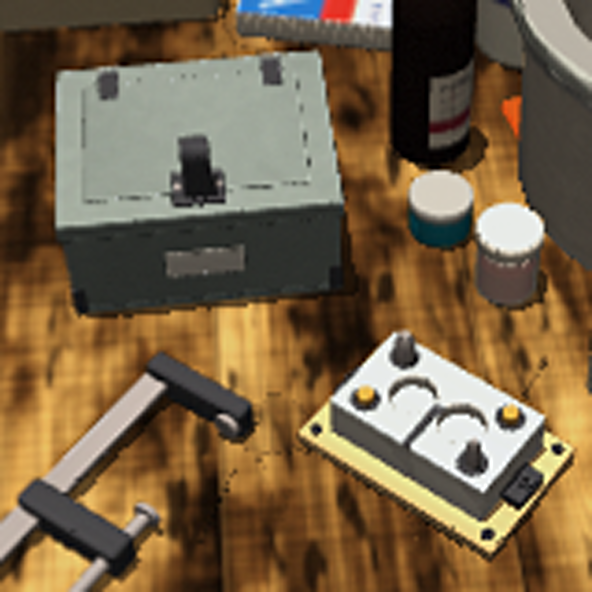

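```bash
python3 - <<'E'
from h import *
np.set_printoptions(precision=2,suppress=True)
s=load("scene0");t=load("top0")
a=cv2.resize(np.ascontiguousarray(s["pixels"][240:312,250:330,::-1]),None,fx=5,fy=5,interpolation=cv2.INTER_CUBIC)
b=cv2.resize(np.ascontiguousarray(t["pixels"][210:250,280:338,::-1]),None,fx=7,fy=7,interpolation=cv2.INTER_CUBIC)
cv2.imwrite("pics/da.png",a);cv2.imwrite("pics/db.png",b)
# lid corners by contour: cloud mask z~72-84
for im,n in((s,"scene"),(t,"top")):
    C=cloud(im); m=((abs(C[:,:,2]-77)<6)&(C[:,:,0]>400)&(C[:,:,0]<700)&(C[:,:,1]>150)&(C[:,:,1]<420)).astype(np.uint8)
    k,l,st,_=cv2.connectedComponentsWithStats(m); i=1+np.argmax(st[1:,4]); print(n,st[i])
    p=C[l==i]; print("medz",np.median(p[:,2]))
    r=cv2.minAreaRect(p[:,:2].astype(np.float32)); print("lid",r); print(cv2.boxPoints(r))
    m=((C[:,:,2]>95)&(C[:,:,2]<130)&(C[:,:,0]>440)&(C[:,:,0]<540)&(C[:,:,1]>220)&(C[:,:,1]<300)); p=C[m]; print("tab",m.sum(),p.mean(0),p.min(0),p.max(0))
    # lower half board top z 10 & block top z 38
    m=((abs(C[:,:,2]-38)<5)&(C[:,:,0]>420)&(C[:,:,0]<530)&(C[:,:,1]>0)&(C[:,:,1]<150)).astype(np.uint8); k,l,st,_=cv2.connectedComponentsWithStats(m); i=1+np.argmax(st[1:,4]); p=C[l==i]
    print("block",np.median(p[:,2]),cv2.minAreaRect(p[:,:2].astype(np.float32)))
    m=((C[:,:,2]>48)&(C[:,:,2]<70)&(C[:,:,0]>430)&(C[:,:,0]<530)&(C[:,:,1]>0)&(C[:,:,1]<150)).astype(np.uint8); k,l,st,_=cv2.connectedComponentsWithStats(m)
    for i in range(1,k): print("dowel px",st[i],C[l==i].mean(0),C[l==i].max(0))
E
```

```text
scene [ 185  174   78   50 3124]
medz 80.20150531227824
lid ((527.536376953125, 297.84393310546875), (142.3653106689453, 163.54368591308594), 46.69847869873047)
[[419.21 302.12]
 [538.23 189.96]
 [635.87 293.57]
 [516.85 405.73]]
tab 95 [490.19 259.04 110.14] [482.75 251.75  95.03] [501.02 270.39 120.  ]
block 39.16303250736365 ((481.7843933105469, 78.70389556884766), (63.6812744140625, 102.33882141113281), 1.9427894353866577)
dowel px [276 249   6   7  32] [495.84 113.59  54.67] [500.68 119.53  60.09]
dowel px [296 278   4   6  20] [463.8   42.04  54.85] [467.53  45.49  59.91]
top [ 180  165   85   83 3417]
medz 79.44533194981454
lid ((529.3840942382812, 298.052001953125), (137.66067504882812, 163.063720703125), 46.23617172241211)
[[422.89 304.74]
 [540.66 191.95]
 [635.88 291.37]
 [518.11 404.16]]
tab 60 [493.98 262.38 113.46] [484.98 252.19  97.66] [504.33 272.8  120.08]
block 38.7408568725225 ((483.228515625, 78.33824157714844), (60.322967529296875, 99.76615142822266), 2.6903274059295654)
dowel px [294 218   5   5  19] [498.85 114.62  55.18] [504.52 118.83  60.84]
dowel px [323 233   3   3   9] [465.74  43.61  56.42] [468.65  45.84  59.15]
```

View pics/da.png

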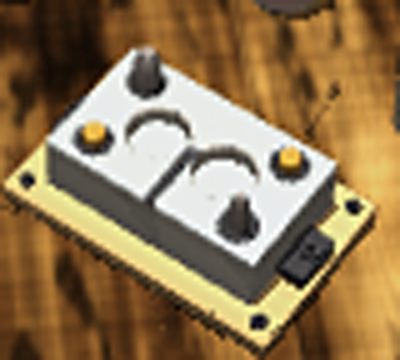

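View pics/db.png

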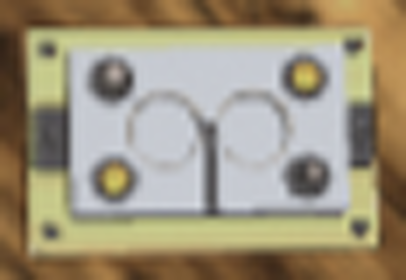

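The thick dowel is the one at world (+x,+y): it has more pixels in both views (32 against 20, and 19 against 9). That puts the lower half's yaw at about 2.4°, centred near (482,78.5). The lid tab is near (494,261.5) and the case yaw is about 46.3°. The tab's position also agrees with being 20 mm in from the lid's front edge. I'll move above the tab now.

```bash
cat > g.py <<'E'
import sys,numpy as np
from plant import get_state
from scipy.spatial.transform import Rotation as R
np.set_printoptions(precision=2,suppress=True)
def show(target=None,yaw=None):
    s=get_state(); r=R.from_quat(s["tcp_rot"]); M=r.as_matrix()
    print("t",round(s["time"],2),"pos",s["tool_pos"],"yang",round(np.degrees(np.arctan2(M[1,1],M[0,1])),2),"z",M[:,2],"F",s["wrist_force"],"w",round(s["width"],3),"q",s["joint_positions"])
    if target is not None:
        print("tool shift mm",M.T@(np.array(target)-s["tool_pos"]))
    if yaw is not None:
        y=np.radians(yaw); T=np.array([[np.sin(y),np.cos(y),0],[-np.cos(y),np.sin(y),0],[0,0,-1]]); # cols x,y,z ; y=(cos,sin)
        if np.linalg.det(T)<0: T[:,0]*=-1
        print("rotvec deg",np.degrees(R.from_matrix(M.T@T).as_rotvec()))
if __name__=="__main__":
    a=[float(x) for x in sys.argv[1:]]
    show(a[:3] if len(a)>=3 else None,a[3] if len(a)>3 else None)
E
python3 g.py 494 261.5 240 -43.8
python3 -m crank '[{"hand":0,"xyz":[-0.047,-0.027,0],"delta_rot":[0,0,0]},{"hand":0,"xyz":[-0.047,-0.027,0],"delta_rot":[0,0,0]},{"hand":0,"xyz":[-0.047,-0.027,0],"delta_rot":[0,0,0]},{"hand":0,"xyz":[-0.047,-0.027,0],"delta_rot":[0,0,0]}]' 8
python3 g.py 494 261.5 240 -43.8
```

```text
t 0.1 pos [207.39 588.92 246.66] yang 70.59 z [-0. -0. -1.] F [ 0.02  0.3  -0.51] w 1.002 q [ 1.05  0.53  1.43  0.    1.18 -0.18]
tool shift mm [-379.14 -213.54    6.95]
rotvec deg [ -0.09   0.1  114.39]
time: 0.6
tool_pos: [349.8, 423.7, 247.2]
tcp_rot: [0.168, 0.986, -0.0, -0.0]
wrist_force: [0.8, 0.8, -0.5]
width: 1.0
t 0.6 pos [349.81 423.67 247.22] yang 70.61 z [-0. -0. -1.] F [ 0.81  0.83 -0.52] w 1.0 q [ 0.68  0.43  1.62 -0.    1.09 -0.56]
tool shift mm [-189.84 -105.11    7.23]
rotvec deg [ -0.03   0.02 114.41]
```

```bash

python3 -m crank '[{"hand":0,"xyz":[-0.048,-0.026,0],"delta_rot":[0,0,0]},{"hand":0,"xyz":[-0.047,-0.026,0],"delta_rot":[0,0,0]},{"hand":0,"xyz":[-0.047,-0.026,0],"delta_rot":[0,0,0]},{"hand":0,"xyz":[-0.048,-0.027,0],"delta_rot":[0,0,0]},{"hand":0,"xyz":[0,0,0],"delta_rot":[0,0,10.4]}]'
python3 -m crank '[{"hand":0,"xyz":[0,0,0.005],"delta_rot":[0,0,10.4]},{"hand":0,"xyz":[0,0,0.005],"delta_rot":[0,0,10.4]},{"hand":0,"xyz":[0,0,0.005],"delta_rot":[0,0,10.4]},{"hand":0,"xyz":[0,0,0.005],"delta_rot":[0,0,10.4]},{"hand":0,"xyz":[0,0,0.005],"delta_rot":[0,0,10.4]}]'
python3 -m crank '[{"hand":0.3,"xyz":[0,0,0.005],"delta_rot":[0,0,10.4]},{"hand":0.3,"xyz":[0,0,0.005],"delta_rot":[0,0,10.4]},{"hand":0.3,"xyz":[0,0,0.005],"delta_rot":[0,0,10.4]},{"hand":0.3,"xyz":[0,0,0.005],"delta_rot":[0,0,10.4]},{"hand":0.3,"xyz":[0,0,0.005],"delta_rot":[0,0,10.4]}]'
python3 -m crank '[{"hand":0.3,"xyz":[0,0,0.0],"delta_rot":[0,0,0]}]'
python3 g.py 494 261.5 111 -43.8
python3 - <<'E'
from h import *
snap("top","1",(130,110,350,290),3.5)
snap("scene","1",(130,130,350,300),3.5)
E
```

```text
time: 1.23
tool_pos: [496.4, 259.8, 247.2]
tcp_rot: [0.262, 0.965, -0.0, 0.001]
wrist_force: [-0.7, -0.1, -0.5]
width: 1.001
time: 1.85
tool_pos: [493.0, 262.8, 221.9]
tcp_rot: [0.657, 0.754, -0.0, -0.0]
wrist_force: [-0.4, 0.9, -0.4]
width: 1.0
time: 2.48
tool_pos: [493.1, 262.8, 197.0]
tcp_rot: [0.921, 0.389, -0.0, -0.0]
wrist_force: [0.4, -0.7, -0.6]
width: 0.703
time: 2.6
tool_pos: [492.9, 262.8, 196.9]
tcp_rot: [0.919, 0.393, -0.001, -0.0]
wrist_force: [-0.0, 0.5, -0.0]
width: 0.701
t 2.6 pos [492.88 262.75 196.85] yang -43.69 z [-0. -0. -1.] F [-0.01  0.45 -0.03] w 0.701 q [ 0.29  0.5   1.65 -0.    0.99  1.05]
tool shift mm [ 0.    1.75 85.85]
rotvec deg [-0.05  0.09  0.11]
```

View pics/top1.png

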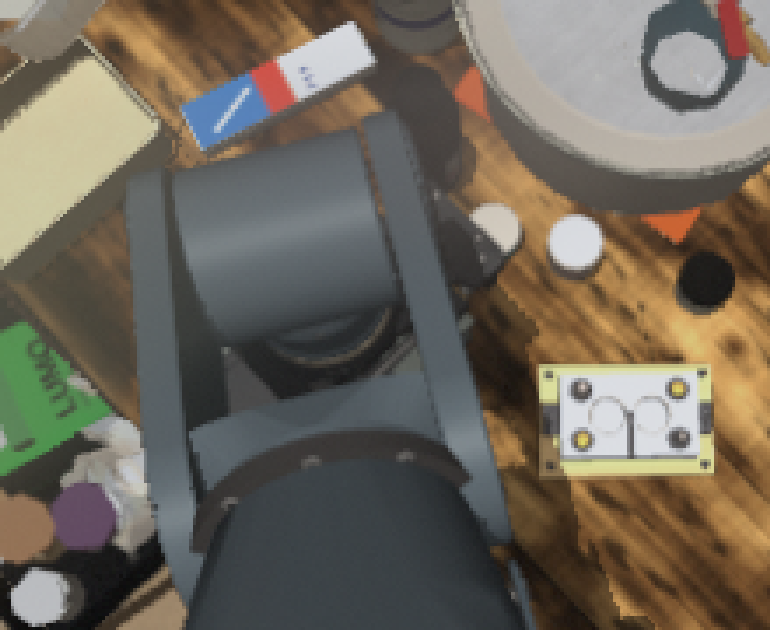

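View pics/scene1.png

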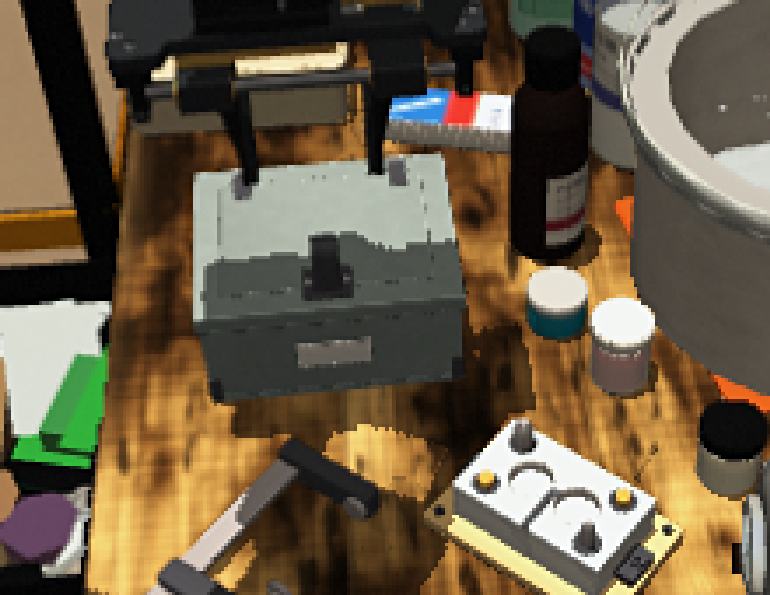

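The gripper (top of the picture) has its jaws along the hinge line and open to either side of the tab at scene crop (327,265). I'll descend and close.

```bash

python3 -m crank '[{"hand":0.3,"xyz":[0,0.001,0.03],"delta_rot":[0,0,0]},{"hand":0.3,"xyz":[0,0,0.03],"delta_rot":[0,0,0]},{"hand":0.5,"xyz":[0,0,0.025],"delta_rot":[0,0,0]},{"hand":1,"xyz":[0,0,0],"delta_rot":[0,0,0]},{"hand":1,"xyz":[0,0,0],"delta_rot":[0,0,0]}]' 10
python3 -m crank '[{"hand":1,"xyz":[0,0,0],"delta_rot":[0,0,0]},{"hand":1,"xyz":[0,0,0],"delta_rot":[0,0,0]},{"hand":1,"xyz":[0,0,0],"delta_rot":[0,0,0]}]' 10
python3 g.py 
python3 - <<'E'
import numpy as np
# arc steps relative: angle 164.05 deg start, radius
r=np.hypot(112,32);a0=np.pi-np.arctan2(32,112);p=None
for th in np.linspace(0,111,21):
    q=np.array([r*np.cos(a0-np.radians(th)),r*np.sin(a0-np.radians(th))])
    if p is not None: print(round(th,1),q-p,q)
    p=q
E
```

```text
time: 3.32
tool_pos: [494.8, 262.5, 113.4]
tcp_rot: [0.92, 0.393, 0.001, 0.0]
wrist_force: [0.2, -0.1, 0.5]
width: 0.447
time: 3.7
tool_pos: [494.4, 262.5, 113.4]
tcp_rot: [0.92, 0.392, 0.001, -0.0]
wrist_force: [-0.4, 0.3, 4.3]
width: 0.182
t 3.7 pos [494.44 262.53 113.4 ] yang -43.8 z [ 0.  0. -1.] F [-0.39  0.33  4.3 ] w 0.182 q [0.29 0.63 1.71 0.   0.8  1.05]
5.6 [ 3.61989566 10.68199835] [-108.38010434   42.68199835]
11.1 [ 4.6360289  10.28182715] [-103.74407544   52.9638255 ]
16.6 [5.60869639 9.78525719] [-98.13537905  62.74908269]
22.2 [6.52877873 9.19694415] [-91.60660032  71.94602684]
27.8 [7.38764958 8.52240384] [-84.21895075  80.46843068]
33.3 [8.17725645 7.7679605 ] [-76.0416943   88.23639118]
38.8 [8.89019628 6.94068754] [-67.15149802  95.17707872]
44.4 [9.5197848  6.04834116] [-57.63171322 101.22541989]
49.9 [10.0601192  5.0992877] [-47.57159402 106.32470758]
55.5 [10.50613352  4.10242512] [-37.0654605  110.42713271]
61.0 [10.85364607  3.06709968] [-26.21181443 113.49423238]
66.6 [11.0993987   2.00301819] [-15.11241573 115.49725058]
72.1 [11.24108733  0.92015713] [ -3.8713284 116.4174077]
77.7 [11.27738352 -0.17133101] [  7.40605512 116.2460767 ]
83.2 [11.20794699 -1.2612128 ] [ 18.61400211 114.9848639 ]
88.8 [11.03342874 -2.33926991] [ 29.64743084 112.64559399]
94.4 [10.75546499 -3.39539486] [ 40.40289583 109.25019912]
99.9 [10.37666183 -4.4196858 ] [ 50.77955767 104.83051332]
105.4 [ 9.9005708  -5.40253934] [60.68012846 99.42797398]
111.0 [ 9.33165553 -6.3347406 ] [70.011784   93.09323338]
```

The opening reads 0.182, about 16 mm, so the tab is gripped. Tool x points towards the hinge, so I'll follow the arc with the tool vertical.

```bash

python3 -m crank '[{"hand":1,"xyz":[0.0036,0,-0.0107],"delta_rot":[0,0,0]},{"hand":1,"xyz":[0.0046,0,-0.0103],"delta_rot":[0,0,0]},{"hand":1,"xyz":[0.0056,0,-0.0098],"delta_rot":[0,0,0]},{"hand":1,"xyz":[0.0065,0,-0.0092],"delta_rot":[0,0,0]},{"hand":1,"xyz":[0.0074,0,-0.0085],"delta_rot":[0,0,0]}]'
python3 g.py
python3 -m crank '[{"hand":1,"xyz":[0.0082,0,-0.0078],"delta_rot":[0,0,0]},{"hand":1,"xyz":[0.0089,0,-0.0069],"delta_rot":[0,0,0]},{"hand":1,"xyz":[0.0095,0,-0.0060],"delta_rot":[0,0,0]},{"hand":1,"xyz":[0.0101,0,-0.0051],"delta_rot":[0,0,0]},{"hand":1,"xyz":[0.0105,0,-0.0041],"delta_rot":[0,0,0]}]'
python3 - <<'E'
from h import *
snap("scene","2",(130,130,350,300),3.5)
E
```

```text
time: 4.32
tool_pos: [512.9, 282.0, 161.8]
tcp_rot: [0.92, 0.392, -0.001, 0.0]
wrist_force: [-1.6, -3.8, 1.0]
width: 0.184
t 4.33 pos [512.88 281.97 161.76] yang -43.8 z [-0. -0. -1.] F [-1.64 -3.8   1.01] w 0.184 q [ 0.31  0.59  1.61 -0.    0.95  1.08]
time: 4.95
tool_pos: [546.6, 317.4, 191.6]
tcp_rot: [0.92, 0.392, 0.001, -0.0]
wrist_force: [-2.5, -1.8, 1.2]
width: 0.182
```

View pics/scene2.png

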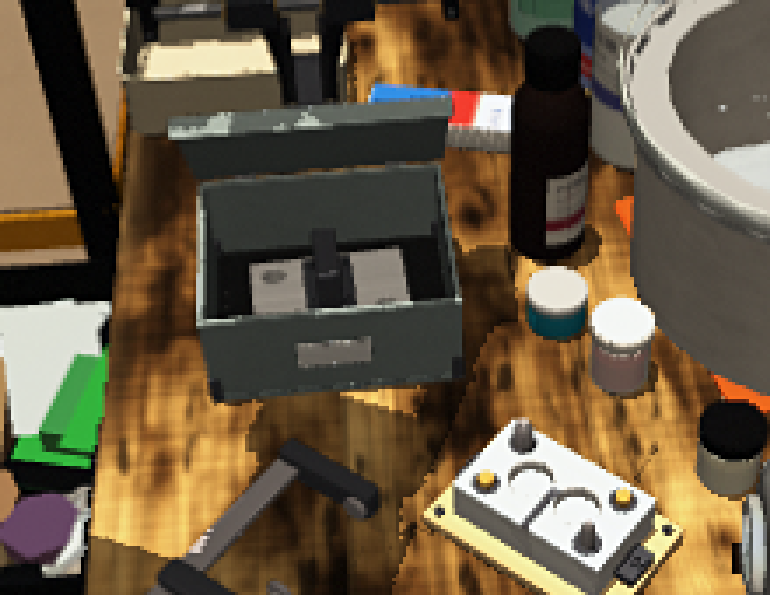

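The lid is swinging up with the tab in the jaws, and the upper half is visible in the case (handle near crop (327,265)). I'll continue along the arc.

```bash

python3 -m crank '[{"hand":1,"xyz":[0.0109,0,-0.0031],"delta_rot":[0,0,0]},{"hand":1,"xyz":[0.0111,0,-0.0020],"delta_rot":[0,0,0]},{"hand":1,"xyz":[0.0112,0,-0.0009],"delta_rot":[0,0,0]},{"hand":1,"xyz":[0.0113,0,0.0002],"delta_rot":[0,0,0]},{"hand":1,"xyz":[0.0112,0,0.0013],"delta_rot":[0,0,0]}]'
python3 g.py
python3 -m crank '[{"hand":1,"xyz":[0.0110,0,0.0023],"delta_rot":[0,0,0]},{"hand":1,"xyz":[0.0108,0,0.0034],"delta_rot":[0,0,0]},{"hand":1,"xyz":[0.0104,0,0.0044],"delta_rot":[0,0,0]},{"hand":1,"xyz":[0.0099,0,0.0054],"delta_rot":[0,0,0]},{"hand":1,"xyz":[0.0070,0,0.0045],"delta_rot":[0,0,0]}]'
python3 g.py
python3 - <<'E'
from h import *
snap("scene","3",(130,100,350,270),3.5)
E
```

```text
time: 5.62
tool_pos: [585.0, 357.6, 195.2]
tcp_rot: [0.92, 0.392, 0.0, -0.0]
wrist_force: [-2.2, 1.2, 0.9]
width: 0.186
t 5.62 pos [585.04 357.62 195.24] yang -43.82 z [ 0.  0. -1.] F [-2.16  1.17  0.93] w 0.186 q [0.39 0.67 1.32 0.   1.16 1.15]
time: 6.25
tool_pos: [618.5, 392.7, 174.6]
tcp_rot: [0.92, 0.392, -0.0, -0.0]
wrist_force: [-3.2, 3.5, 0.4]
width: 0.181
t 6.25 pos [618.5  392.74 174.59] yang -43.8 z [-0.  0. -1.] F [-3.2   3.49  0.39] w 0.181 q [0.41 0.75 1.19 0.   1.2  1.18]
```

View pics/scene3.png

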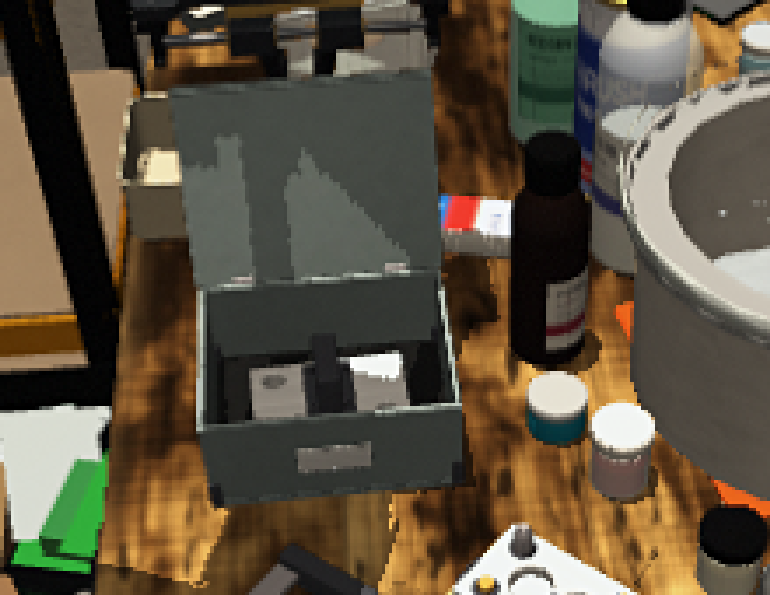

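The lid leans back past upright at about 108°. I'll release, lift clear and go over to the right so the case comes into view.

```bash

python3 -m crank '[{"hand":0.5,"xyz":[0.001,0,0],"delta_rot":[0,0,0]},{"hand":0.5,"xyz":[0.001,0,0],"delta_rot":[0,0,0]},{"hand":0.5,"xyz":[0.002,0,-0.02],"delta_rot":[0,0,0]},{"hand":0.5,"xyz":[0,0,-0.05],"delta_rot":[0,0,0]},{"hand":0.4,"xyz":[0,0,-0.06],"delta_rot":[0,0,0]}]'
python3 g.py 480 160 300
python3 - <<'E'
from h import *
snap("scene","4",(130,100,350,270),3.5)
E
```

```text
time: 6.92
tool_pos: [621.6, 393.4, 305.4]
tcp_rot: [0.92, 0.392, -0.001, 0.001]
wrist_force: [0.4, 0.4, 0.3]
width: 0.54
t 6.92 pos [621.61 393.42 305.44] yang -43.88 z [-0. -0. -1.] F [0.41 0.41 0.3 ] w 0.54 q [ 0.41  0.64  1.05 -0.    1.46  1.18]
tool shift mm [-266.39   59.72    6.21]
```

View pics/scene4.png

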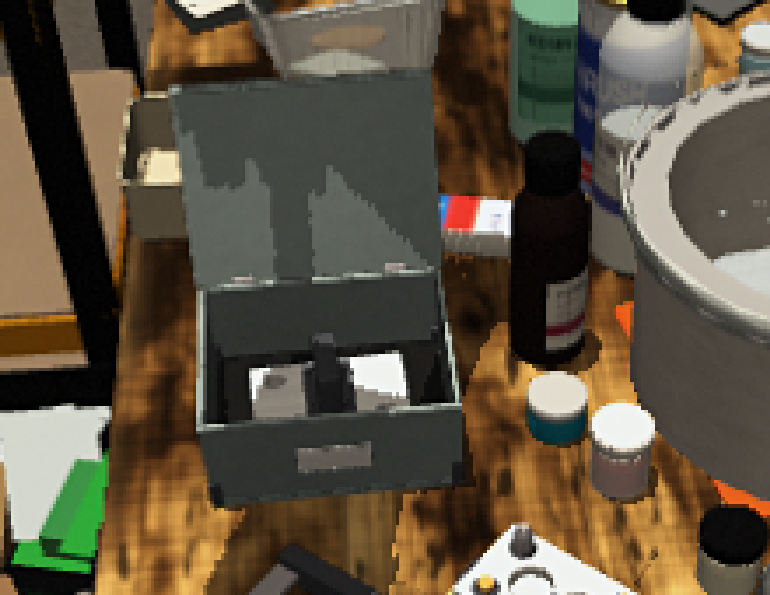

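```bash

python3 -m crank '[{"hand":0.4,"xyz":[-0.06,0.012,0],"delta_rot":[0,0,0]},{"hand":0.4,"xyz":[-0.06,0.012,0],"delta_rot":[0,0,0]},{"hand":0.4,"xyz":[-0.06,0.012,0],"delta_rot":[0,0,0]},{"hand":0.4,"xyz":[-0.06,0.012,0],"delta_rot":[0,0,0]},{"hand":0.4,"xyz":[-0.06,0.012,0],"delta_rot":[0,0,0]}]'
python3 g.py
python3 - <<'E'
from h import *
np.set_printoptions(precision=1,suppress=True)
t=snap("top","5",(150,120,310,260),5)
s=snap("scene","5",(170,160,280,250),7)
for n,im in(("top",t),("scene",s)):
    C=cloud(im)
    g=(C[:,:,0]>460)&(C[:,:,0]<600)&(C[:,:,1]>230)&(C[:,:,1]<370)
    m=g&(abs(C[:,:,2]-30)<4); p=C[m]; print(n,"plate",m.sum(),cv2.minAreaRect(p[:,:2].astype(np.float32)),np.median(p[:,2]))
    # keep within case: handle top z 64
    m=(g&(abs(C[:,:,2]-63)<4)).astype(np.uint8); k,l,st,_=cv2.connectedComponentsWithStats(m)
    for i in range(1,k):
        if st[i,4]>8: p=C[l==i]; print(" z64",st[i],p.mean(0),cv2.minAreaRect(p[:,:2].astype(np.float32)))
E
```

```text
time: 7.6
tool_pos: [456.4, 134.4, 306.0]
tcp_rot: [0.92, 0.392, 0.001, 0.001]
wrist_force: [-0.1, -0.9, 0.2]
width: 0.598
t 7.6 pos [456.39 134.42 305.97] yang -43.82 z [ 0. -0. -1.] F [-0.14 -0.94  0.22] w 0.598 q [ 0.05  0.25  1.72 -0.    1.17  0.82]
top plate 692 ((536.2001342773438, 286.760009765625), (128.16845703125, 126.92860412597656), 46.87915802001953) 30.72812833228295
 z64 [208 177  10  10  14] [588.7 324.6  63.8] ((588.3321533203125, 325.56719970703125), (1.943572998046875, 31.78802490234375), 46.62409210205078)
 z64 [238 178  13  13  13] [584.6 246.3  63.6] ((584.4957275390625, 246.14698791503906), (43.12692642211914, 0.47521018981933594), 46.249366760253906)
 z64 [194 192  10   9  12] [550.3 358.7  63.6] ((550.6317749023438, 358.50738525390625), (1.0652227401733398, 29.959619522094727), 47.29073715209961)
 z64 [215 199  17  16 105] [525.4 294.8  64.2] ((526.2581787109375, 295.8821716308594), (44.41311264038086, 15.788769721984863), 50.460487365722656)
scene plate 617 ((530.1569213867188, 299.60858154296875), (140.92239379882812, 137.85043334960938), 87.61214447021484) 31.260099105122322
 z64 [203 180  37   6  91] [569.2 341.9  62.9] ((568.5863647460938, 342.275146484375), (6.808099746704102, 83.29662322998047), 46.60082244873047)
 z64 [188 195   1  14  14] [475.8 354.9  64.6] ((475.61572265625, 354.8404846191406), (40.98398208618164, 0.5157943367958069), 46.925838470458984)
 z64 [219 195   9  15 103] [522.7 293.8  64.6] ((523.8755493164062, 295.2543029785156), (45.18380355834961, 15.847158432006836), 48.47878646850586)
 z64 [210 220  30   5  72] [482.7 250.3  62.6] ((482.8358459472656, 250.07252502441406), (4.689664840698242, 61.2293701171875), 47.946083068847656)
```

View pics/top5.png

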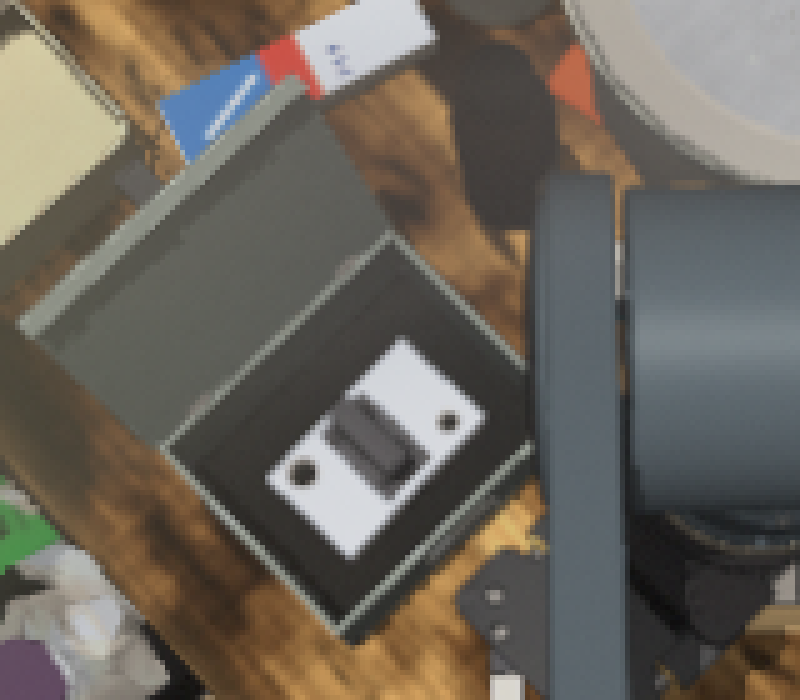

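View pics/scene5.png

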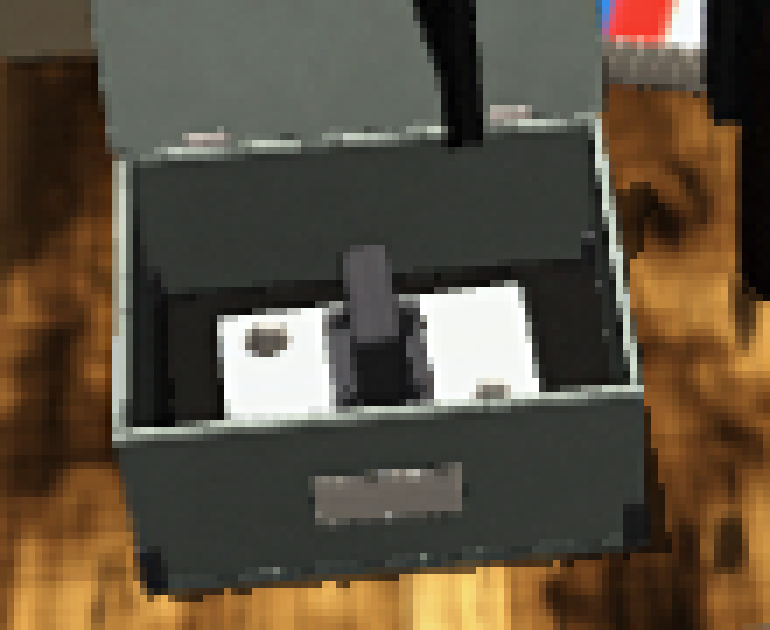

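The plate is white at top crop (375,447). The wide hole is at (303,472), the narrow one at (448,421) and the dark handle at (375,445). I'll refine the plate pose and do the same for the lower half.

```bash
python3 - <<'E'
from h import *
np.set_printoptions(precision=2,suppress=True)
t=load("top5");g=cv2.cvtColor(t["pixels"],cv2.COLOR_RGB2GRAY).astype(int)
C=cloud(t)
b=(g>150)&(abs(C[:,:,2]-30)<8)&(C[:,:,0]>470)&(C[:,:,0]<590)&(C[:,:,1]>240)&(C[:,:,1]<360)
pts=np.argwhere(b)[:,::-1]; P=onplane(t,pts,30)[:,:2].astype(np.float32)
print("plate",len(pts),cv2.minAreaRect(P))
hull=cv2.convexHull(pts.astype(np.int32)); m=np.zeros(g.shape,np.uint8); cv2.fillConvexPoly(m,hull,1); m=cv2.erode(m,np.ones((3,3)))
d=((m>0)&(g<125)).astype(np.uint8); k,l,st,ce=cv2.connectedComponentsWithStats(d,connectivity=4); H=[]
for i in range(1,k):
    if 4<st[i,4]<60:
        yx=np.argwhere(l==i); w=(190-g[l==i]); c=(yx[:,::-1]*w[:,None]).sum(0)/w.sum(); q=onplane(t,[c],30)[0]; print("hole",st[i,4],c,q); H.append((st[i,4],q))
H.sort(key=lambda a:-a[0]); v=H[0][1]-H[1][1]; print("len (78.7)",np.hypot(*v[:2]),"yaw",np.degrees(np.arctan2(v[1],v[0]))-62.78,"mid",(H[0][1]+H[1][1])/2)
# handle top
for n in("top5","scene5"):
    s=load(n); C=cloud(s); h=(abs(C[:,:,2]-64)<4)&(np.hypot(C[:,:,0]-526,C[:,:,1]-296)<30)
    pp=np.argwhere(h)[:,::-1]; q=onplane(s,pp,64); print("handle",n,cv2.minAreaRect(q[:,:2].astype(np.float32)))
# lower half from initial images
from itertools import product
for n in("top0","scene0"):
    s=load(n); C=cloud(s); hsv=cv2.cvtColor(s["pixels"],cv2.COLOR_RGB2HSV); r=(C[:,:,0]>425)&(C[:,:,0]<540)&(C[:,:,1]>10)&(C[:,:,1]<150)
    w=r&(hsv[:,:,1]<45)&(hsv[:,:,2]>150); pp=np.argwhere(w)[:,::-1]; print("lower",n,cv2.minAreaRect(onplane(s,pp,38)[:,:2].astype(np.float32)))
    y=(r&(hsv[:,:,1]>130)&(hsv[:,:,2]>140)&(C[:,:,2]>36)).astype(np.uint8); k,l,st,ce=cv2.connectedComponentsWithStats(y)
    for i in range(1,k):
        if st[i,4]>4: print(" brass",st[i,4],onplane(s,[ce[i]],43)[0])
    d=(r&(C[:,:,2]>50)).astype(np.uint8); k,l,st,ce=cv2.connectedComponentsWithStats(d)
    for i in range(1,k):
        if st[i,4]>4: print(" dowel",st[i,4],C[l==i].mean(0))
E
```

```text
plate 611 ((525.6155395507812, 295.0785217285156), (59.79850387573242, 99.49319458007812), 49.19905471801758)
hole 8 [239.2  204.08] [539.37 258.63  30.  ]
hole 19 [210.22 214.26] [510.57 331.46  30.  ]
len (78.7) 78.31606673435465 yaw 48.796012704302385 mid [524.97 295.05  30.  ]
handle top5 ((525.7457275390625, 295.7158203125), (44.63768005371094, 15.754707336425781), 47.7243537902832)
handle scene5 ((523.6419677734375, 294.9371643066406), (45.76654052734375, 15.517202377319336), 43.876991271972656)
lower top0 ((482.2765808105469, 77.67169189453125), (60.99468994140625, 99.86624145507812), 1.7543236017227173)
 brass 6 [502.36  44.15  43.  ]
 brass 5 [462.78 111.67  43.  ]
 dowel 18 [499.08 114.42  55.57]
 dowel 9 [465.74  43.61  56.42]
lower scene0 ((483.8800354003906, 79.53404998779297), (62.53532028198242, 100.25431060791016), 2.6530354022979736)
 brass 13 [462.66 113.57  43.  ]
 brass 12 [502.    45.58  43.  ]
 dowel 28 [496.   113.83  55.57]
 dowel 17 [463.87  42.3   55.87]
```

Upper half: centre (525.3,295.2), yaw about 49.0°, hole spacing 78.3 mm against the true 78.7. Lower half: centre (482.4,78.5), yaw about 2.5°. The handle's height (64) and size check out. I'll go to the handle.

```bash
python3 g.py 525.3 295.2 306 -41
```

```text
t 7.7 pos [452.91 132.57 305.33] yang -44.09 z [-0. -0. -1.] F [-0.   -0.32  0.55] w 0.6 q [ 0.05  0.25  1.73 -0.    1.17  0.82]
tool shift mm [167.17 -61.14  -1.44]
rotvec deg [-0.03  0.27 -3.09]
```

```bash

python3 -m crank '[{"hand":0.4,"xyz":[0.056,-0.02,0],"delta_rot":[0,0,0]},{"hand":0.4,"xyz":[0.056,-0.02,0],"delta_rot":[0,0,0]},{"hand":0.4,"xyz":[0.055,-0.02,0],"delta_rot":[0,0,0]},{"hand":0.4,"xyz":[0,0,0.05],"delta_rot":[0,0,-2.8]},{"hand":0.4,"xyz":[0,0,0.05],"delta_rot":[0,0,0]}]'
python3 -m crank '[{"hand":0.4,"xyz":[0,0,0.03],"delta_rot":[0,0,0]},{"hand":0.4,"xyz":[0,0,0],"delta_rot":[0,0,0]}]'
python3 g.py 525.3 295.2 62.5 -41
python3 - <<'E'
from h import *
t=snap("scene","6",(150,120,310,260),5)
E
```

```text
time: 8.32
tool_pos: [531.0, 300.2, 205.0]
tcp_rot: [0.91, 0.415, 0.002, 0.001]
wrist_force: [-0.3, 0.6, -0.2]
width: 0.599
time: 8.57
tool_pos: [528.4, 298.4, 173.0]
tcp_rot: [0.91, 0.415, -0.002, 0.0]
wrist_force: [0.3, 0.0, 0.8]
width: 0.598
t 8.57 pos [528.38 298.42 173.01] yang -41.01 z [-0. -0. -1.] F [0.27 0.03 0.76] w 0.598 q [ 0.33  0.6   1.55 -0.    1.01  1.05]
tool shift mm [ -3.97  -0.01 110.52]
rotvec deg [-0.1   0.25 -0.01]
```

View pics/scene6.png

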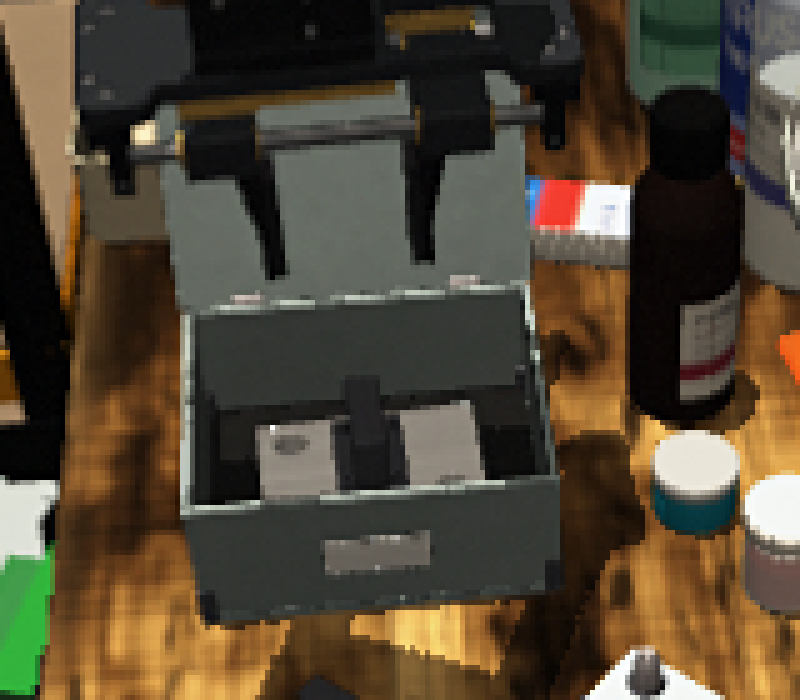

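The gripper is over the case with its fingers either side of the handle. I'll descend and grip.

```bash

python3 -m crank '[{"hand":0.4,"xyz":[-0.004,0,0.03],"delta_rot":[0,0,0]},{"hand":0.4,"xyz":[0,0,0.03],"delta_rot":[0,0,0]},{"hand":0.4,"xyz":[0,0,0.03],"delta_rot":[0,0,0]},{"hand":0.4,"xyz":[0,0,0.02],"delta_rot":[0,0,0]},{"hand":0.4,"xyz":[0,0,0],"delta_rot":[0,0,0]}]' 60
python3 g.py 525.3 295.2 62.5 -41
python3 -m crank '[{"hand":1,"xyz":[0,0,0],"delta_rot":[0,0,0]},{"hand":1,"xyz":[0,0,0],"delta_rot":[0,0,0]},{"hand":1,"xyz":[0,0,0],"delta_rot":[0,0,0]},{"hand":1,"xyz":[0,0,0],"delta_rot":[0,0,0]}]' 60
python3 g.py 525.3 295.2 62.5 -41
```

```text
time: 9.25
tool_pos: [527.6, 296.0, 66.0]
tcp_rot: [0.91, 0.415, 0.001, 0.0]
wrist_force: [1.2, 0.5, -0.5]
width: 0.602
t 9.25 pos [527.6  296.03  66.05] yang -41.02 z [ 0.  0. -1.] F [ 1.24  0.5  -0.52] w 0.602 q [ 0.33  0.75  1.61 -0.    0.78  1.04]
tool shift mm [-2.14 -1.19  3.54]
rotvec deg [ 0.05 -0.06 -0.02]
time: 9.75
tool_pos: [526.8, 295.9, 65.9]
tcp_rot: [0.91, 0.415, 0.0, 0.0]
wrist_force: [0.2, -0.2, 0.3]
width: 0.227
t 9.75 pos [526.78 295.9   65.94] yang -41.01 z [ 0.  0. -1.] F [ 0.2  -0.21  0.25] w 0.227 q [ 0.33  0.75  1.62 -0.    0.78  1.04]
tool shift mm [-1.5  -0.66  3.44]
rotvec deg [ 0.02 -0.04 -0.01]
```

```bash

python3 -m crank '[{"hand":0.7,"xyz":[-0.0015,0,0.003],"delta_rot":[0,0,0]},{"hand":1,"xyz":[0,0,0],"delta_rot":[0,0,0]},{"hand":1,"xyz":[0,0,0],"delta_rot":[0,0,0]},{"hand":1,"xyz":[0,0,0],"delta_rot":[0,0,0]},{"hand":1,"xyz":[0,0,0],"delta_rot":[0,0,0]}]' 60
python3 g.py 525.3 295.2 62.5 -41
python3 -m crank '[{"hand":1,"xyz":[0,0,-0.005],"delta_rot":[0,0,0]},{"hand":1,"xyz":[0,0,-0.02],"delta_rot":[0,0,0]},{"hand":1,"xyz":[0,0,-0.03],"delta_rot":[0,0,0]},{"hand":1,"xyz":[0,0,-0.03],"delta_rot":[0,0,0]},{"hand":1,"xyz":[0,0,-0.03],"delta_rot":[0,0,0]}]'
python3 g.py
python3 - <<'E'
from h import *
t=snap("scene","7",(150,120,310,260),5)
E
```

```text
time: 10.38
tool_pos: [525.3, 294.6, 62.2]
tcp_rot: [0.91, 0.415, -0.0, -0.0]
wrist_force: [-0.8, -0.6, -1.1]
width: 0.176
t 10.38 pos [525.33 294.62  62.18] yang -41.01 z [-0. -0. -1.] F [-0.77 -0.63 -1.13] w 0.176 q [0.33 0.75 1.62 0.   0.77 1.04]
tool shift mm [ 0.42 -0.4  -0.32]
rotvec deg [-0.02  0.04 -0.01]
time: 11.0
tool_pos: [525.3, 294.5, 178.4]
tcp_rot: [0.91, 0.415, -0.0, 0.0]
wrist_force: [0.4, 1.3, -2.6]
width: 0.177
t 11.0 pos [525.28 294.53 178.35] yang -41.01 z [-0. -0. -1.] F [ 0.44  1.31 -2.59] w 0.177 q [ 0.33  0.58  1.56 -0.    1.    1.04]
```

View pics/scene7.png

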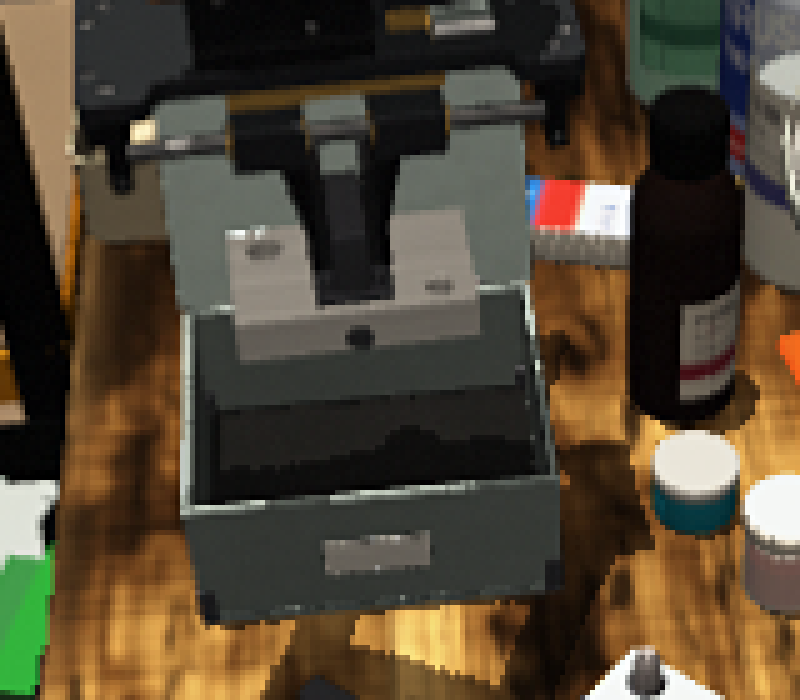

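The upper half is off the bed and hanging level in the gripper, with the wide hole on the left (crop (263,250)). I'll carry it over to the lower half.

```bash

python3 g.py 482.4 78.5 178 -87.5
python3 -m crank '[{"hand":1,"xyz":[-0.047,0.028,0],"delta_rot":[0,0,0]},{"hand":1,"xyz":[-0.047,0.028,0],"delta_rot":[0,0,0]},{"hand":1,"xyz":[-0.047,0.028,0],"delta_rot":[0,0,0]},{"hand":1,"xyz":[-0.047,0.028,0],"delta_rot":[0,0,0]}]'
python3 g.py 482.4 78.5 178 -87.5
```

```text
t 11.05 pos [527.58 295.5  182.6 ] yang -41.0 z [ 0.01  0.   -1.  ] F [ 1.58  0.01 -0.06] w 0.179 q [0.33 0.58 1.55 0.   1.01 1.04]
tool shift mm [-193.44  108.25    3.78]
rotvec deg [ 0.05 -0.43 46.5 ]
time: 11.55
tool_pos: [486.2, 77.8, 177.2]
tcp_rot: [0.91, 0.415, 0.0, 0.0]
wrist_force: [-0.4, 0.4, -3.5]
width: 0.177
t 11.55 pos [486.22  77.79 177.15] yang -40.98 z [ 0. -0. -1.] F [-0.39  0.4  -3.48] w 0.177 q [-0.07  0.46  1.83 -0.    0.85  0.65]
tool shift mm [-1.97 -3.35 -0.85]
rotvec deg [ 0.02 -0.01 46.52]
```

```bash

python3 -m crank '[{"hand":1,"xyz":[0,0,0],"delta_rot":[0,0,9.3]},{"hand":1,"xyz":[0,0,0],"delta_rot":[0,0,9.3]},{"hand":1,"xyz":[0,0,0],"delta_rot":[0,0,9.3]},{"hand":1,"xyz":[0,0,0],"delta_rot":[0,0,9.3]},{"hand":1,"xyz":[0,0,0],"delta_rot":[0,0,9.3]}]'
python3 -m crank '[{"hand":1,"xyz":[0,0,0.01],"delta_rot":[0,0,0]},{"hand":1,"xyz":[0,0,0],"delta_rot":[0,0,0]},{"hand":1,"xyz":[0,0,0],"delta_rot":[0,0,0]}]'
python3 g.py 482.4 78.5 130 -87.5
python3 - <<'E'
from h import *
np.set_printoptions(precision=2,suppress=True)
snap("top","8",(230,160,390,300),5)
s=snap("scene","8",(220,170,350,320),5)
from plant import get_state
z=get_state()["tool_pos"][2]; zt=z-52.2+20; print("plate top z expect",zt)
C=cloud(s); r=(C[:,:,0]>400)&(C[:,:,0]<560)&(C[:,:,1]>0)&(C[:,:,1]<160)
m=r&(abs(C[:,:,2]-zt)<5); p=C[m]; print(m.sum(),np.median(p[:,2]))
g=s["pixels"].mean(2); pp=np.argwhere(m)[:,::-1]; q=onplane(s,pp,zt)[:,:2].astype(np.float32); print(cv2.minAreaRect(q))
A=np.c_[p[:,:2]-p[:,:2].mean(0),np.ones(len(p))]; print("tilt",np.linalg.lstsq(A,p[:,2],rcond=None)[0])
E
```

```text
time: 12.18
tool_pos: [486.5, 79.3, 177.1]
tcp_rot: [1.0, 0.019, -0.0, -0.0]
wrist_force: [0.0, -1.2, -3.4]
width: 0.183
time: 12.55
tool_pos: [486.6, 79.4, 167.1]
tcp_rot: [1.0, 0.022, -0.0, -0.0]
wrist_force: [-0.5, -1.3, -3.2]
width: 0.183
t 12.55 pos [486.56  79.36 167.09] yang -87.44 z [-0.  0. -1.] F [-0.52 -1.31 -3.21] w 0.183 q [-0.07  0.48  1.84 -0.    0.83  1.46]
tool shift mm [-4.16  0.68 37.09]
rotvec deg [-0.    0.04  0.06]
plate top z expect 135.23688047044988
992 136.4114767185493
((485.3783874511719, 79.30522155761719), (65.95764923095703, 103.01982879638672), 2.282560348510742)
tilt [  0.02   0.   136.17]
```

View pics/scene8.png

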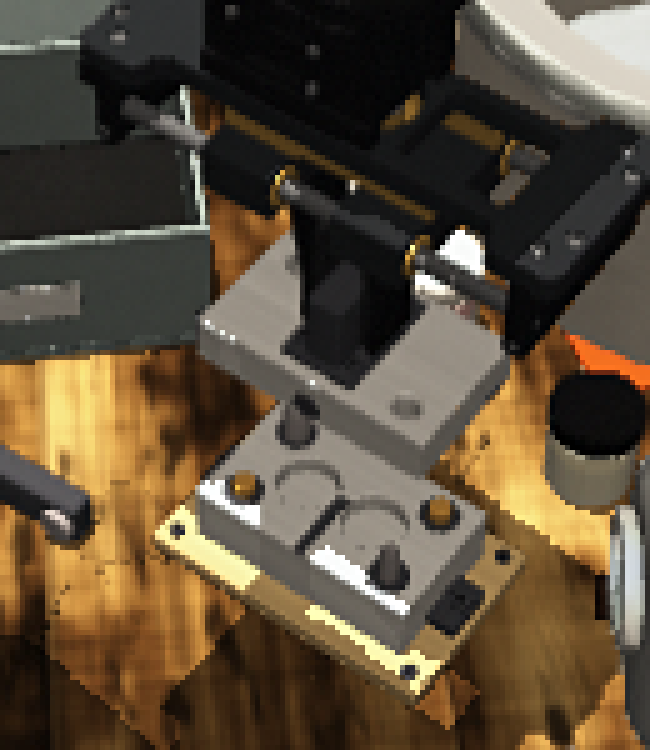

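View pics/top8.png

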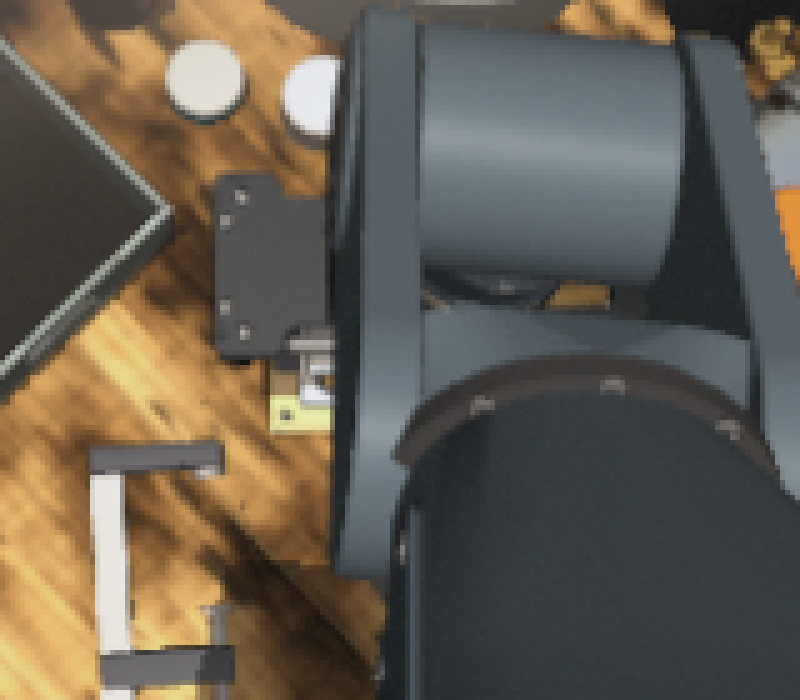

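The upper half hangs level over the lower half with the wide hole end over the thick dowel (crop (298,415)). It is about 4 mm too far in +x, so I'll correct that and lower to just above the dowel tips for a relative check.

```bash

python3 -m crank '[{"hand":1,"xyz":[-0.004,0.0007,0.02],"delta_rot":[0,0,0]},{"hand":1,"xyz":[0,0,0.02],"delta_rot":[0,0,0]},{"hand":1,"xyz":[0,0,0.008],"delta_rot":[0,0,0]},{"hand":1,"xyz":[0,0,0],"delta_rot":[0,0,0]},{"hand":1,"xyz":[0,0,0],"delta_rot":[0,0,0]}]'
python3 g.py 482.4 78.5 119 -87.5
python3 - <<'E'
from h import *
np.set_printoptions(precision=2,suppress=True)
s=snap("scene","9",(240,200,340,320),6)
im=s["pixels"][200:320,240:340,::-1]; cv2.imwrite("pics/scene9.png",cv2.resize(np.ascontiguousarray(im),None,fx=5,fy=5,interpolation=cv2.INTER_CUBIC))
E
```

```text
time: 13.28
tool_pos: [483.5, 78.4, 120.0]
tcp_rot: [1.0, 0.022, 0.001, 0.0]
wrist_force: [0.3, -0.4, -3.3]
width: 0.18
t 13.28 pos [483.46  78.44 120.03] yang -87.5 z [ 0. -0. -1.] F [ 0.31 -0.41 -3.3 ] w 0.18 q [-0.07  0.56  1.88  0.    0.7   1.46]
tool shift mm [-1.06 -0.11  1.03]
rotvec deg [ 0.01 -0.09 -0.  ]
```

View pics/scene9.png

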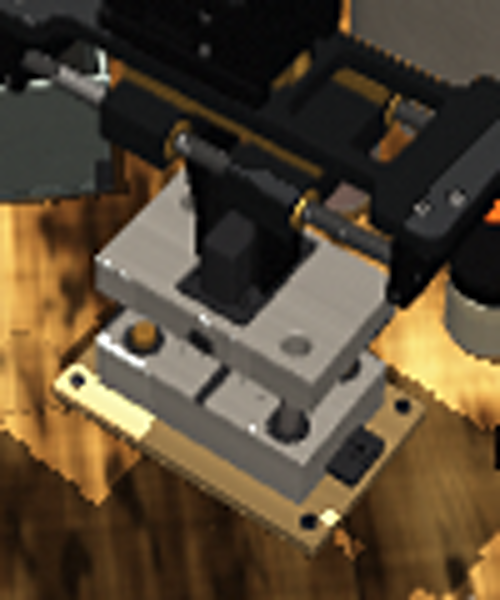

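```bash
python3 - <<'E'
from h import *
np.set_printoptions(precision=2,suppress=True)
s=load("scene9"); z=120.0-52.2+20
up=np.array([[95,258],[310,385],[390,285]])/5+[239.6,199.6]
lo=np.array([[48,142],[255,265],[337,163]])/5+[249.6,239.6]
U=onplane(s,up,z);L=onplane(s,lo,38);print(U,L,(U-L)[:,:2],sep="\n")
h=np.array([[297,345]])/5+[239.6,199.6]; H=onplane(s,h,z); print("narrow hole",H)
# refine hole by dark centroid
g=cv2.cvtColor(s["pixels"],cv2.COLOR_RGB2GRAY).astype(int)
x,y=np.round(h[0]).astype(int); w=g[y-5:y+6,x-6:x+7]; print(w)
s0=load("scene0");g0=cv2.cvtColor(s0["pixels"],cv2.COLOR_RGB2GRAY).astype(int); print(g0[274:292,290:304])
c=np.radians(2.5);R=np.array([[np.cos(c),-np.sin(c)],[np.sin(c),np.cos(c)]]); print("pred thin dowel",np.array([482.4,78.5])+R@[-18,-35])
E
```

```text
[[451.96 128.77  87.8 ]
 [455.82  28.94  87.8 ]
 [512.78  33.05  87.8 ]]
[[450.22 126.96  38.  ]
 [455.28  27.68  38.  ]
 [514.76  31.13  38.  ]]
[[ 1.74  1.81]
 [ 0.55  1.26]
 [-1.98  1.93]]
narrow hole [[467.5   43.55  87.8 ]]
[[150 152 154 153 151 148 148 151 152 151 153 155 154]
 [151 150 149 152 154 154 153 148 150 152 152 152 153]
 [151 152 150 148 154 167 174 160 150 149 149 153 153]
 [151 151 151 146 128 112 112 119 132 146 150 150 150]
 [155 152 145 115  95 101 100  94  93 136 154 150 149]
 [155 155 155 100  91 101 102  94  72 121 154 153 152]
 [155 155 157 136 108 102  99  89  89 149 152 149 152]
 [127 156 155 155 152 132 136 132 147 151 150 150 153]
 [ 93 112 141 156 156 153 154 152 152 152 150 151 155]
 [ 87  90  98 112 142 154 154 152 154 153 153 155 107]
 [ 91  89  88  90  96 112 155 155 154 154 157 125  83]]
[[240 236 235 234 234 234 235 236 240 241  74 127 242 241]
 [236 234 234 234 234 234 234 234 235 239 236 162 238 239]
 [234 234 233 234 234 234 234 234 235 235 238 195 237 236]
 [234 234 234 234 234 234 235 236 236 236 229 232 235 234]
 [234 234 234 235 234 236 240 224 211 240 235 235 234 234]
 [234 223 206 234 235 230 167 137 152 166 240 235 234 234]
 [234 233 232 235 239 247  77  90  92  60 246 237 234 234]
 [233 234 235 237 245 171  59  75  74  43 252 240 235 234]
 [234 234 236 243 181  72  55  64  60  41 140 246 237 235]
 [234 235 239 217  83  58  57  62  59  43  72 174 241 235]
 [234 235 241 128  67  57  55  59  53  38  67  69 245 236]
 [238 237 242 162  69  62  52  54  53  34  68  56 247 236]
 [247 242 243 143  62  67  66  56  36  21  66 105 245 237]
 [101 176 249 246 160  62  67  66  63  62  41 206 241 239]
 [ 72  83 133 221 250 191 140  87 157 155 243 240 239 245]
 [ 80  76  77  84 138 251 247 243 241 238 239 238 244 171]
 [ 82  81  80  75  71  92 177 248 242 238 237 241 217  65]
 [ 83  83  84  83  79  69  76 129 217 245 243 251  69  59]]
pred thin dowel [465.94  42.75]
```

```bash
python3 - <<'E'
from h import *
np.set_printoptions(precision=2,suppress=True)
s=load("scene0")
print("tip",onplane(s,[[297.6,279.6]],58),"ring",onplane(s,[[297.2,284.5]],38))
s=load("scene9"); h=np.array([[297,345]])/5+[239.6,199.6]; x,y=np.round(h[0]).astype(int)
g=cv2.cvtColor(s["pixels"],cv2.COLOR_RGB2GRAY).astype(float); w=np.clip(150-g[y-2:y+2+1,x-3:x+4],0,None); yy,xx=np.mgrid[y-2:y+3,x-3:x+4]
c=[(w*xx).sum()/w.sum(),(w*yy).sum()/w.sum()]; print(c,onplane(s,[c],87.8))
E
```

```text
tip [[463.89  42.41  58.  ]] ring [[466.21  43.97  38.  ]]
[np.float64(298.94278394534587), np.float64(268.7933390264731)] [[467.08  43.37  87.8 ]]
```

In the scene view the narrow hole is at (467.1,43.4) and the thin dowel at about (465,43). I'll shift −1.3 mm in x and lower slowly, watching the force.

```bash

python3 -m crank '[{"hand":1,"xyz":[-0.0013,0.0004,0.004],"delta_rot":[0,0,0]},{"hand":1,"xyz":[0,0,0.004],"delta_rot":[0,0,0]},{"hand":1,"xyz":[0,0,0.003],"delta_rot":[0,0,0]},{"hand":1,"xyz":[0,0,0.002],"delta_rot":[0,0,0]},{"hand":1,"xyz":[0,0,0],"delta_rot":[0,0,0]}]'
python3 g.py 482.4 78.5 119 -87.5
python3 -m crank '[{"hand":1,"xyz":[0,0,0.002],"delta_rot":[0,0,0]},{"hand":1,"xyz":[0,0,0.002],"delta_rot":[0,0,0]},{"hand":1,"xyz":[0,0,0],"delta_rot":[0,0,0]}]'
python3 g.py 482.4 78.5 119 -87.5
```

```text
time: 13.95
tool_pos: [481.4, 78.0, 106.2]
tcp_rot: [1.0, 0.022, -0.0, -0.0]
wrist_force: [-0.0, 0.7, -2.4]
width: 0.179
t 13.95 pos [481.38  78.01 106.21] yang -87.51 z [-0.  0. -1.] F [-0.05  0.73 -2.41] w 0.179 q [-0.07  0.58  1.89 -0.    0.67  1.46]
tool shift mm [  1.03  -0.45 -12.79]
rotvec deg [-0.    0.03 -0.01]
time: 14.32
tool_pos: [481.4, 78.0, 102.3]
tcp_rot: [1.0, 0.022, -0.0, -0.0]
wrist_force: [0.1, -0.8, -2.5]
width: 0.181
t 14.32 pos [481.4   78.   102.29] yang -87.51 z [-0.  0. -1.] F [ 0.13 -0.84 -2.51] w 0.181 q [-0.07  0.59  1.9  -0.    0.66  1.46]
tool shift mm [  1.01  -0.46 -16.71]
rotvec deg [-0.    0.02 -0.01]
```

The parting face is at about z 50, 8 mm below the dowel tips, with no contact force, so both dowels have entered. Continuing down to the plungers.

```bash

python3 -m crank '[{"hand":1,"xyz":[0,0,0.002],"delta_rot":[0,0,0]},{"hand":1,"xyz":[0,0,0.002],"delta_rot":[0,0,0]},{"hand":1,"xyz":[0,0,0.0],"delta_rot":[0,0,0]}]'
python3 g.py
python3 -m crank '[{"hand":1,"xyz":[0,0,0.002],"delta_rot":[0,0,0]},{"hand":1,"xyz":[0,0,0.002],"delta_rot":[0,0,0]},{"hand":1,"xyz":[0,0,0],"delta_rot":[0,0,0]}]'
python3 g.py 482.4 78.5 90.2 -87.5
python3 - <<'E'
from h import *
s=snap("scene","10"); im=s["pixels"][200:320,240:340,::-1]; cv2.imwrite("pics/scene10.png",cv2.resize(np.ascontiguousarray(im),None,fx=5,fy=5,interpolation=cv2.INTER_CUBIC))
E
```

```text
time: 14.7
tool_pos: [481.4, 78.0, 98.3]
tcp_rot: [1.0, 0.022, -0.0, -0.0]
wrist_force: [0.2, 0.5, -3.1]
width: 0.178
t 14.7 pos [481.4   78.01  98.26] yang -87.51 z [-0.  0. -1.] F [ 0.18  0.54 -3.13] w 0.178 q [-0.07  0.6   1.9  -0.    0.65  1.46]
time: 15.08
tool_pos: [481.7, 78.0, 95.0]
tcp_rot: [1.0, 0.022, 0.0, 0.0]
wrist_force: [-0.7, -0.3, 5.7]
width: 0.179
t 15.07 pos [481.68  77.99  95.01] yang -87.51 z [ 0. -0. -1.] F [-0.7  -0.29  5.69] w 0.179 q [-0.07  0.6   1.9  -0.    0.64  1.46]
tool shift mm [ 0.74 -0.48  4.81]
rotvec deg [ 0.   -0.03 -0.01]
```

View pics/scene10.png

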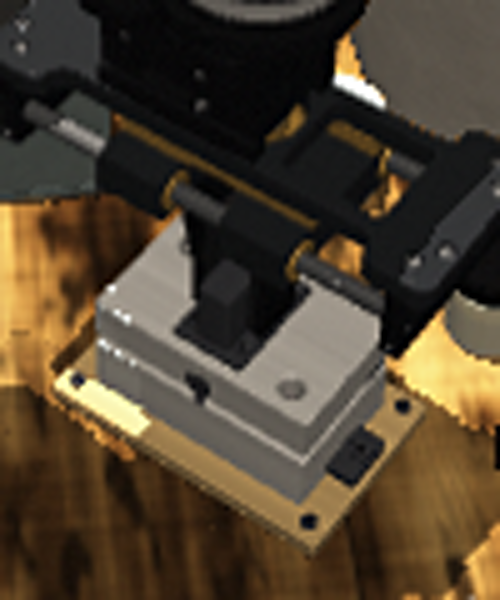

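The halves are aligned, with a small, even gap, and the plungers are in contact: Fz went from −3 to +5.7 N. I'll press on.

```bash

python3 -m crank '[{"hand":1,"xyz":[0,0,0.0015],"delta_rot":[0,0,0]},{"hand":1,"xyz":[0,0,0.0015],"delta_rot":[0,0,0]},{"hand":1,"xyz":[0,0,0.0],"delta_rot":[0,0,0]}]'
python3 g.py
python3 -m crank '[{"hand":1,"xyz":[0,0,0.001],"delta_rot":[0,0,0]},{"hand":1,"xyz":[0,0,0.001],"delta_rot":[0,0,0]},{"hand":1,"xyz":[0,0,0],"delta_rot":[0,0,0]}]'
python3 g.py 482.4 78.5 90.2 -87.5
```

```text
time: 15.5
tool_pos: [481.7, 78.0, 92.4]
tcp_rot: [1.0, 0.022, 0.0, 0.0]
wrist_force: [-1.2, 0.3, 7.4]
width: 0.18
t 15.5 pos [481.67  78.    92.36] yang -87.51 z [ 0. -0. -1.] F [-1.21  0.33  7.38] w 0.18 q [-0.07  0.61  1.9  -0.    0.63  1.46]
time: 15.88
tool_pos: [481.7, 78.0, 90.6]
tcp_rot: [1.0, 0.022, 0.0, 0.0]
wrist_force: [-1.4, -0.9, 9.7]
width: 0.179
t 15.88 pos [481.68  78.    90.62] yang -87.51 z [ 0. -0. -1.] F [-1.37 -0.86  9.67] w 0.179 q [-0.07  0.61  1.9  -0.    0.62  1.46]
tool shift mm [ 0.74 -0.46  0.42]
rotvec deg [ 0.01 -0.06 -0.01]
```

```bash

python3 -m crank '[{"hand":1,"xyz":[0,0,0.001],"delta_rot":[0,0,0]},{"hand":1,"xyz":[0,0,0.0],"delta_rot":[0,0,0]}]'
python3 g.py
python3 -m crank '[{"hand":1,"xyz":[0,0,0.001],"delta_rot":[0,0,0]},{"hand":1,"xyz":[0,0,0],"delta_rot":[0,0,0]}]'
python3 g.py 482.4 78.5 90.2 -87.5
```

```text
time: 16.12
tool_pos: [481.7, 78.0, 90.1]
tcp_rot: [1.0, 0.022, 0.001, 0.0]
wrist_force: [-3.1, -1.1, 13.7]
width: 0.177
t 16.12 pos [481.71  77.99  90.09] yang -87.51 z [ 0. -0. -1.] F [-3.12 -1.1  13.72] w 0.177 q [-0.07  0.61  1.9  -0.    0.62  1.46]
time: 16.38
tool_pos: [481.7, 78.0, 90.1]
tcp_rot: [1.0, 0.022, 0.001, 0.0]
wrist_force: [-4.7, 0.1, 22.3]
width: 0.178
t 16.38 pos [481.7   77.99  90.08] yang -87.5 z [ 0. -0. -1.] F [-4.73  0.1  22.29] w 0.178 q [-0.07  0.61  1.9  -0.    0.62  1.46]
tool shift mm [ 0.72 -0.48 -0.12]
rotvec deg [ 0.02 -0.1   0.  ]
```

The position stopped at TCP z 90.1, where I predicted closure at 90.2, while the force rose to 22 N. I'll hold for a second, check for creep, and look at the seam and the lid.

```bash

python3 -m crank '[{"hand":1,"xyz":[0,0,0],"delta_rot":[0,0,0]},{"hand":1,"xyz":[0,0,0],"delta_rot":[0,0,0]},{"hand":1,"xyz":[0,0,0],"delta_rot":[0,0,0]},{"hand":1,"xyz":[0,0,0],"delta_rot":[0,0,0]},{"hand":1,"xyz":[0,0,0],"delta_rot":[0,0,0]}]'
python3 g.py
python3 - <<'E'
from h import *
np.set_printoptions(precision=2,suppress=True)
s=snap("scene","11"); im=s["pixels"][120:320,160:350,::-1]; cv2.imwrite("pics/scene11.png",cv2.resize(np.ascontiguousarray(im),None,fx=3,fy=3,interpolation=cv2.INTER_CUBIC))
im=s["pixels"][230:320,250:340,::-1]; cv2.imwrite("pics/seam.png",cv2.resize(np.ascontiguousarray(im),None,fx=6,fy=6,interpolation=cv2.INTER_CUBIC))
C=cloud(s); m=(abs(C[:,:,2]-58)<4)&(abs(C[:,:,0]-482)<45)&(abs(C[:,:,1]-78)<60); p=C[m]; A=np.c_[p[:,:2]-[482,78],np.ones(len(p))]; print("plate top",m.sum(),np.median(p[:,2]),np.linalg.lstsq(A,p[:,2],rcond=None)[0])
L=(C[:,:,0]>500)&(C[:,:,0]<680)&(C[:,:,1]>300)&(C[:,:,1]<470)&(C[:,:,2]>90)&(C[:,:,2]<215)
c=np.radians(46.3); q=C[L]; xx=(q[:,0]-571.5)*np.cos(c)+(q[:,1]-342.5)*np.sin(c); k=(xx>-10)&(xx<70); sl=np.polyfit(q[k,2],xx[k],1)[0]; print("lid lean past upright deg",np.degrees(np.arctan(sl)),k.sum())
E
```

```text
time: 17.0
tool_pos: [481.7, 78.0, 90.1]
tcp_rot: [1.0, 0.022, 0.001, 0.0]
wrist_force: [-4.6, 0.2, 22.7]
width: 0.183
t 17.0 pos [481.67  78.02  90.08] yang -87.49 z [ 0. -0. -1.] F [-4.64  0.16 22.68] w 0.183 q [-0.07  0.61  1.9  -0.    0.62  1.46]
plate top 839 59.060874139141106 [ 0.02  0.   59.1 ]
lid lean past upright deg 19.228707377635185 3416
```

View pics/scene11.png

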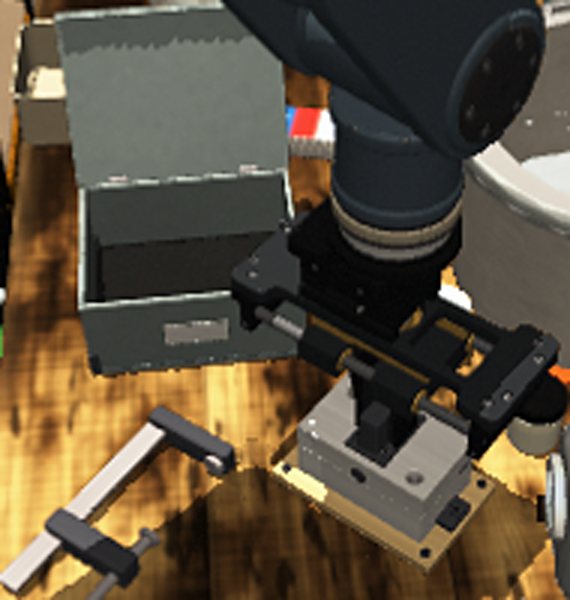

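View pics/seam.png

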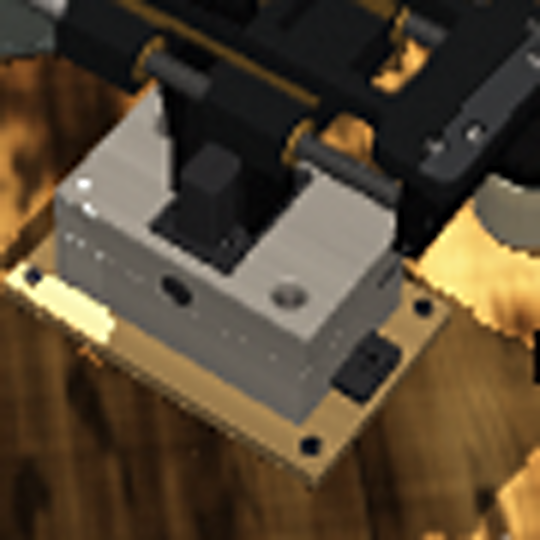

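The seam is shut, with the two blocks forming one flush body and their sprue halves lined up. The lid leans about 19–20° back, and nothing crept over 0.6 s. I'll hand it in.

```bash
python3 -c "
from plant import job_done; print(job_done())"; python3 g.py
```

```text
the job is handed in; nothing more can be done
None
the job is handed in; nothing more can be done
```

The mould is closed and the gripper is still holding it shut, so you can fit the clamp; the lid is open on its stop. I handed the job in at about 17 s, and no verdict is reported back.

I opened the lid by its tab, lifted the upper half out by its handle and fitted it with the wide hole over the thick dowel. Then I pressed it down against the springs with a 60 N grip.

**Last checks:**
- **Mould:** the tool stopped at z 90.1 mm, against 90.2 mm predicted for a closed mould. It is pressing with about 22.7 N, steady over 0.6 s with no slip. The seam looks shut and the two blocks sit flush.
- **Lid:** it measures about 19° past upright in the last picture, against 20° for the stop.
- **Other things on the desk:** the pots in view and the bar clamp look unmoved, but I did not measure any of them.

**Readings that disagreed:**
- **Level:** depth over the plate top shows a slope of about 0.02 and reads 1 mm high. It showed the same slope while hanging level, so I put it down to the camera.
- **Side force:** about 4.6 N sideways along x remains at the wrist, probably from a dowel touching its hole.

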